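Stand the slumped picture back on its easel

ROBOT

A 6-joint arm with a two-finger parallel gripper is mounted at the origin on the work surface. World frame = base frame: x ahead of the robot, y to its left, z up, the work surface at z = 0. Lengths are in m, angles in rad, forces in N, time in s.
With the tool pointing down it reaches from about 0.35 to 0.775 m from the base axis. Payload 5.5 kg.
Tool frame: the origin (TCP) lies midway between the tips of the shut fingers; the grasp point (between the pads) lies 19 mm behind it; z points along the fingers, y is the line along which they close (so a half turn about z gives the same grasp; the last joint's range is limited). The gripper opens to 85 mm and grips with 20 to 120 N. Pads are 22 mm wide; open, the fingers measure 114 mm over their backs; the gripper's body (76 mm by 85 mm) begins 54 mm behind the grasp point. The pads swing forward as they close: fully open they stand 13 mm farther back than shut.
Start: joints at [0.993, 0.313, 0.046, 1.304, 0, 1.431], TCP at [0.244, 0.521, 0.231] pointing down, gripper open.
Joint ranges: [-2.76, 2.76], [-0.86, 1.69], [-1.03, 1.26], [-2.2, 2.34], [-1.47, 1.5], [-3.14, 3.14]. Speed limits (rad/s): [2.57, 2.57, 3.14, 3.14, 3.14, 3.14].

INTERFACE

Orientations are given as a unit quaternion [w, x, y, z].
In Python, from workcell import telemetry, imaging, env gives the robot as it stands. The module is installed in compiled form; this text tells all that it offers.
- The arm moves only by the tool step_arm, never from a script. Its argument "moves" is a list of rows, each a list of 3 entries, a list of its own where there are three numbers: the shift along the tool's x, y, z in mm, then the turn, a rotation vector about the tool's x, y, z in rad, then the finger opening in mm, from 0 to 85.4. A call has 1 to 8 rows; each row is the pose to reach, as a shift and turn from the pose commanded when the call began, along the tool's axes at that moment; what a row does not reach only later rows make up. A row lasts 1/12 s, in which the tool goes at most 41.7 mm and 7.16 degrees, less where a joint would pass 70% of its speed; a pose out of reach is approached as far as the arm can. A call with a gripper value outside its range is refused whole. The fingers move at their own pace and stop on an object; "grip_force" is the grip in N (left out, the last holds). Time passes only in rows, so rows that repeat a pose let the fingers close. It gives the time, the measured TCP pose, the force, the opening and the grip force at its end, in the units of the state.
- telemetry.get_state(): the state, without advancing time (a new reading comes with each control period).
- imaging.read_camera(name): name is "side" or "top"; returns the picture (400x640x3 uint8, red, green, blue); there is no depth.
- imaging.camera_params(name): a dict with "camera_matrix" (3x3 intrinsics, pixels), "D" ([k1, k2, p1, p2, k3] as OpenCV has them; the pictures are not rectified), "pose" (4x4, takes a point from camera to world coordinates). Camera axes: x right, y up, looking along -z (the intrinsics and any distortion apply to the point x, -y, -z); pixel columns grow to the right and rows downward; lengths in m; the calibration is good to about 2 mm. A picture is of the moment at which its call begins. camera_params takes no time and is no camera call.
- env.hand_in(): hands the job in; it is judged then, once.
The state is a dict: "clock": time; "joint_pos": joint angles; "qvel": joint speeds; "tau": joint torques, N m; "tcp_pos": TCP position; "orientation": TCP orientation; "wrist_force": force on the tool from outside, world axes, zero at the start; "ft_torque": the same for the moment, N m; "finger_gap": finger opening in m; "grip_force": force on a finger pad.
Only numpy, scipy, OpenCV 4.12 (cv2) and the standard library are available. Lean on these libraries where they do the work, as an engineer would, in place of code of your own. Each camera call takes 0.05 s, during which the arm holds its last target. There are 200 camera calls.

TASK

The framed picture has slumped forward on its display easel and lies against the marble tealight block. First push its top edge back, without lifting it off the ledge or shoving it hard, until it leans against the easel's back posts; then nudge its side edge so that it slides along the ledge and stands centred on the easel's brass mark. Leave the tealight block, the glass, the bell, the dish and the plate where they are.

Things in the scene. Friction and masses are not known exactly. Their poses are not given: they have to be found in the camera images.
- easel: Dark wooden display easel, fixed. Origin on the table under the middle of its ledge; x to its back (front faces roughly the robot), y along the ledge, z up. Ledge: bar 260 mm long, x -22 to 30 mm, top 20 mm above the table; a lip along its front, x -22 to -14 mm, is 10 mm higher. A strut stands behind its middle, to x = 101 mm.
- easel_mark (a point): Brass mark, 12 mm wide, on the front and top of the easel's lip, at the middle of the ledge (easel x -24, y 0, z 18 mm): where the picture's middle belongs. A brass plate, 40 mm wide, marks the same middle on the ledge's back.
- easel_back (a point): Point midway between the easel's two back posts, in the plane of their front faces, 140 mm above the table at their top ends (easel x 43, y 0 mm). The posts are 22 mm wide, at y = +55 and -55 mm; from x = 14 mm on the ledge top they lean back 14 degrees.
- picture: Loose light-framed picture (blue and white plate on green; back plain green), a flat panel 18 mm thick (x), 190 wide (y), 150 high (z), 0.28 to 0.52 kg. Origin: centre of its underside; z to its top, front is -x. Its foot stands on the ledge between lip and posts, 28 to 48 mm off centre to the easel's +y. It leans 30 degrees forward, its face on the tealight block.
- picture_top (a point): Middle of the picture's top edge (150 mm along its z): about 155 mm above the table when slumped, 170 upright, 168 at rest. Only when pushed more than 7 degrees back past upright does the picture fall back on the posts, to rest 14 to 19 degrees back. It slides along the ledge at 1 to 5 N; pushing its side above 150 mm may tip it.
- tealight: Round white marble tealight block, 80 mm diameter, 65 mm high, 0.9 kg, loose, standing in front of the easel under the slumped picture. Origin at the centre of its underside. Leave it.
- votive: Amber glass votive cup, 68 mm diameter, 85 mm high, in front of the easel's right (-y) end. Origin at the centre of its underside. Leave it.
- bell: Small brass hand bell, 44 mm diameter, 64 mm high, in front of the easel's left (+y) end. Origin at the centre of its underside. Leave it.
- dish: Terracotta bowl-shaped dish, 110 mm diameter, 28 mm high, on the left of the table. Origin at the centre of its underside. Leave it.
- plate: Blue plate, 140 mm diameter, 18 mm high, on the right of the table. Origin at the centre of its underside. Leave it.
Mind the look-alikes: they are no part of the job. Of the things that look like the picture, the largest one is meant.

How it is judged:
On the way, in this order (a step that is already met when the one before it is completed fails the run):
1. the picture leans back against the easel's posts, its foot on the ledge (angle between picture's own z axis and vertical between 0.15 and 0.42 rad and x of picture_top in the frame of easel above 0.015 m and z of picture in the frame of easel between 0.012 and 0.035 m and x of picture in the frame of easel between -0.02 and 0.025 m), for 0.2 s.
2. the picture is centred on the easel's mark (all of step 1 and y of picture in the frame of easel between -0.012 and 0.012 m and y of picture_top in the frame of easel between -0.012 and 0.012 m), for 0.2 s.
At the end, for the whole second after the job is handed in: The picture rests with its foot on the ledge, leaning back on the posts (9 to 24 degrees from upright), foot and top edge within 12 mm of the easel's centre along the ledge, at rest (all of step 2 and linear speed of picture below 0.02 m/s and angular speed of picture below 0.1 rad/s); the robot touches nothing.
It fails at once if the picture is lifted out of the easel's ledge (its foot rises more than about 25 mm) or falls off it (z of picture in the frame of easel above 0.05 m or z of picture in the frame of easel below 0.008 m).
It fails at once if the marble tealight block is shifted more than 25 mm or tipped over (distance of tealight from where it was at the start of the episode above 0.025 m or angle between tealight's own z axis and vertical above 0.5 rad).
It fails at once if the amber glass or the bell is shifted more than 25 mm or tipped over (distance of any of votive, bell from where it was at the start of the episode above 0.025 m or angle between any of votive, bell's own z axis and vertical above 0.5 rad).
It fails at once if the dish or the plate is shifted more than 25 mm or tipped over (distance of any of dish, plate from where it was at the start of the episode above 0.025 m or angle between any of dish, plate's own z axis and vertical above 0.5 rad).
It fails at once if the picture is shoved with more than 40 N (contact force between the fingers and picture above 40 N).
It also fails if it takes over 58 s, if anything falls off the work surface, if the arm or the gripper's body presses on something with over 40 N, if the wrist force passes 120 N, or if a joint passes its speed limit or range.

## Working session

There is one attempt and no reset: what is moved stays moved. The work goes in short steps, Python scripts to look and compute and a tool call to move; the robot and the scene stay as the last step left them, time stands still between calls to the robot, and variables do not carry over. Pictures are saved under pics/ and viewed, at most 10 in all, crops included, and the job is handed in when it is done.

Besides the shell and the picture viewer there is one more tool, called after "Emit:" by a JSON object that holds its "name" and its "arguments". step_arm: Moves the arm, as the interface text tells. Its arguments: {"type":"object","properties":{"moves":{"type":"array"},"grip_force":{"type":"number"}},"required":["moves"]}

```bash
mkdir -p pics; python3 - <<'E'
from workcell import telemetry, imaging
import cv2, numpy as np
for n in("side","top"):
    cv2.imwrite(f"pics/{n}0.png",imaging.read_camera(n)[:,:,::-1])
    p=imaging.camera_params(n);print(n,np.round(p["camera_matrix"],1).tolist(),p["D"],np.round(p["pose"],3).tolist())
s=telemetry.get_state();print({k:np.round(v,3).tolist() for k,v in s.items()})
E
```

```text
side [[409.8, 0.0, 314.9], [0.0, 409.8, 197.6], [0.0, 0.0, 1.0]] [0.03249152 0.         0.         0.         0.        ] [[-0.998, 0.018, -0.067, 0.416], [-0.066, -0.536, 0.841, 0.885], [-0.021, 0.844, 0.536, 0.723], [0.0, 0.0, 0.0, 1.0]]
top [[456.6, 0.0, 317.7], [0.0, 456.6, 203.7], [0.0, 0.0, 1.0]] [-0.03235739  0.          0.          0.          0.        ] [[0.004, 0.984, -0.175, 0.222], [-1.0, 0.004, -0.001, -0.042], [-0.001, 0.175, 0.984, 1.587], [0.0, 0.0, 0.0, 1.0]]
{'clock': 0.1, 'joint_pos': [0.993, 0.314, 0.045, 1.304, 0.0, 1.431], 'qvel': [0.001, -0.0, 0.002, 0.002, -0.0, -0.001], 'tau': [0.002, -48.173, 29.924, 0.013, -0.0, -0.0], 'tcp_pos': [0.244, 0.52, 0.23], 'orientation': [-0.0, 0.217, 0.976, -0.001], 'wrist_force': [0.231, -0.221, -0.135], 'ft_torque': [-0.004, 0.019, 0.011], 'grip_force': 0.0, 'finger_gap': 0.085}
```

View pics/top0.png

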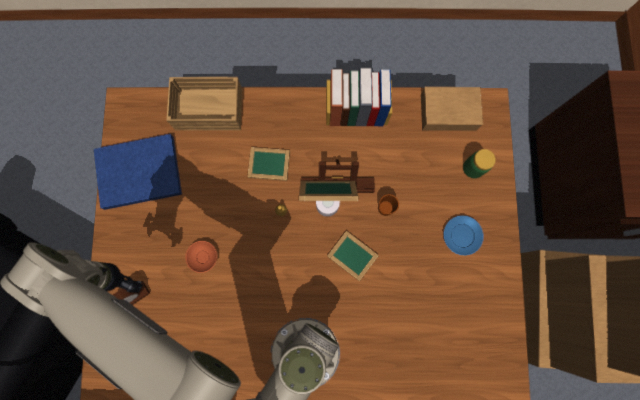

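View pics/side0.png

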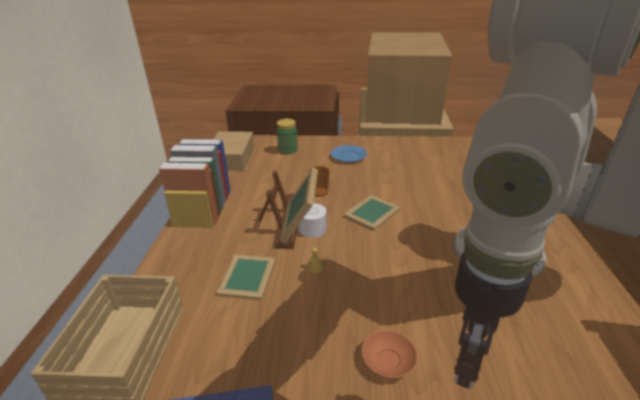

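The top view shows three framed pictures: one flat at (268,163), one flat at (352,255), and one at (329,189) standing on the easel against the white tealight. The one on the easel is the largest and leans forward on the ledge, so it is the one meant. The bell is at (282,209) and the glass at (388,205). I'll confirm with an enlarged crop.

```bash
python3 - <<'E'
import cv2,numpy as np
a=cv2.imread("pics/top0.png")[135:235,255:415]; b=cv2.imread("pics/side0.png")[150:280,220:400]
a=cv2.resize(a,(640,400)[::1],interpolation=3)
cv2.imwrite("pics/ct.png",cv2.resize(cv2.imread("pics/top0.png")[140:225,270:410],None,fx=5.6,fy=5.6,interpolation=2))
cv2.imwrite("pics/cs.png",cv2.resize(b,None,fx=4.4,fy=4.4,interpolation=2))
E
```

```text
(no output)
```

View pics/ct.png

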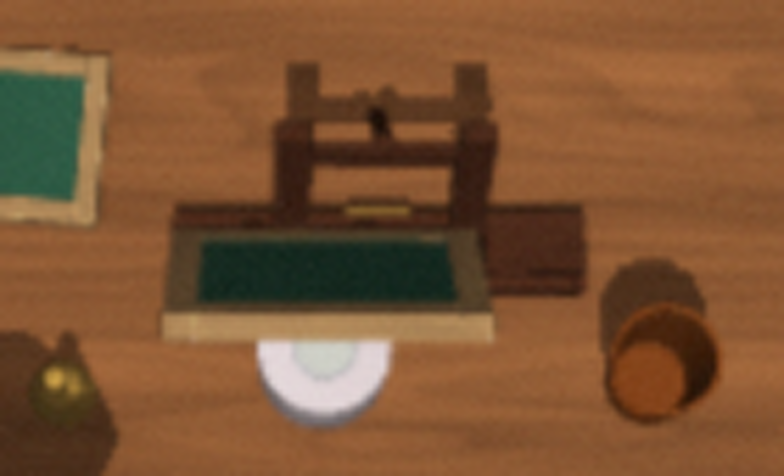

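View pics/cs.png

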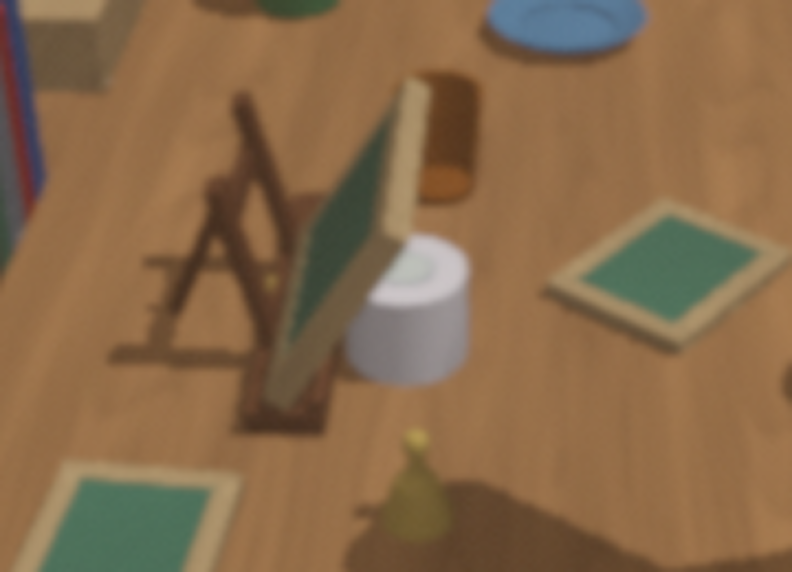

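```bash
cat > h.py <<'E'
import numpy as np,cv2
from workcell import imaging
def ray(n,uv,z):
    p=imaging.camera_params(n);K=np.array(p["camera_matrix"]);T=np.array(p["pose"])
    q=cv2.undistortPoints(np.array([[uv]],float),K,np.array(p["D"]))[0,0]
    d=T[:3,:3]@[q[0],-q[1],-1];return T[:3,3]+d*(z-T[2,3])/d[2]
def proj(n,P):
    p=imaging.camera_params(n);T=np.linalg.inv(p["pose"]);c=np.atleast_2d(P)@T[:3,:3].T+T[:3,3]
    return cv2.projectPoints(c*[1,-1,-1],np.zeros(3),np.zeros(3),np.array(p["camera_matrix"]),np.array(p["D"]))[0][:,0]
E
python3 - <<'E'
from h import *
def t(u,v,z,l): print(l,np.round(ray("top",(270+u/5.6-.41,140+v/5.6-.41),z),4))
def s(u,v,z,l): print(l,np.round(ray("side",(220+u/4.4-.39,150+v/4.4-.39),z),4))
t(172,207,.02,"ledge back L");t(585,207,.02,"ledge back R");t(377,206,.02,"plate top-mid")
t(585,295,.03,"ledge front R lip")
t(295,122,.14,"postL");t(480,122,.14,"postR")
t(162,340,.150,"top frontL");t(492,340,.150,"top frontR");t(162,313,.159,"top backL");t(492,311,.159,"top backR")
t(323,350,.065,"tealight c?");t(323,415,.065,"tea front")
s(408,265,.065,"tea c");s(407,80,.159,"topback far");s(382,235,.159,"topback near");s(430,92,.15,"topfront far");s(408,238,.15,"topfrontnear")
t(62,385,.064,"bell top");t(665,360,.085,"votive");s(417,437,.064,"bell top side")
t(60,400,.0,"bell")
E
```

```text
ledge back L [0.5988 0.0221 0.02  ]
ledge back R [ 0.5999 -0.2379  0.02  ]
plate top-mid [ 0.6    -0.1069  0.02  ]
ledge front R lip [ 0.5413 -0.2357  0.03  ]
postL [ 0.6213 -0.0542  0.14  ]
postR [ 0.6218 -0.1624  0.14  ]
top frontL [0.4895 0.0217 0.15  ]
top frontR [ 0.4902 -0.167   0.15  ]
top backL [0.5035 0.0215 0.159 ]
top backR [ 0.5054 -0.1664  0.159 ]
tealight c? [ 0.4995 -0.0721  0.065 ]
tea front [ 0.4597 -0.0721  0.065 ]
tea c [ 0.5016 -0.0811  0.065 ]
topback far [ 0.5056 -0.1592  0.159 ]
topback near [0.5064 0.0271 0.159 ]
topfront far [ 0.4906 -0.1596  0.15  ]
topfrontnear [0.4926 0.016  0.15  ]
bell top [0.4776 0.0856 0.064 ]
votive [ 0.4906 -0.2759  0.085 ]
bell top side [0.4842 0.0909 0.064 ]
bell [0.4787 0.092  0.    ]
```

The side crop confirms it: a big panel with its foot on the dark ledge and its face on the marble block. By my measurements, easel centre is about (0.570, -0.108) with axes parallel to the world's. The picture's middle is at y -0.073 (35 mm off), and its top front edge is at x 0.490, z 0.150. First I move in front of it with the fingers shut.

Emit:
{"name": "step_arm", "arguments": {"moves": [[[-215,-228,0],[0,0,-0.438],0],[[-215,-228,0],[0,0,-0.438],0],[[-215,-228,0],[0,0,-0.438],0],[[-215,-228,0],[0,0,-0.438],0],[[-215,-228,0],[0,0,-0.438],0],[[-215,-228,0],[0,0,-0.438],0],[[-215,-228,0],[0,0,-0.438],0],[[-215,-228,0],[0,0,-0.438],0]]}}

```text
clock: 0.77
tcp_pos: [0.3418, 0.2202, 0.2311]
orientation: [-0.0, 0.001, 1.0, -0.0]
wrist_force: [0.7, 0.4, -0.4]
finger_gap: -0.0003
grip_force: 0.0
```

Emit:
{"name": "step_arm", "arguments": {"moves": [[[-98,-293,0],[0,0,0],0],[[-98,-293,0],[0,0,0],0],[[-98,-293,0],[0,0,0],0],[[-98,-293,0],[0,0,0],0],[[-98,-293,0],[0,0,0],0],[[-98,-293,0],[0,0,0],0],[[-98,-293,0],[0,0,0],0],[[-98,-293,0],[0,0,0],0]]}}

```text
clock: 1.43
tcp_pos: [0.4412, -0.0743, 0.2309]
orientation: [0.0, 0.002, 1.0, -0.001]
wrist_force: [0.7, 0.7, 0.1]
finger_gap: -0.0
grip_force: 0.0
```

Emit:
{"name": "step_arm", "arguments": {"moves": [[[0,0,35],[0,0,0],0],[[0,0,70],[0,0,0],0],[[0,0,95],[0,0,0],0],[[0,0,95],[0,0,0],0],[[0,0,95],[0,0,0],0],[[0,0,95],[0,0,0],0]]}}

```text
clock: 1.93
tcp_pos: [0.4406, -0.0699, 0.1375]
orientation: [0.001, -0.0, 1.0, -0.0]
wrist_force: [-0.1, -0.5, 0.1]
finger_gap: -0.0
grip_force: 0.0
```

Emit:
{"name": "step_arm", "arguments": {"moves": [[[-15,-3,0],[0,0,0],0],[[-28,-3,0],[0,0,0],0],[[-34,-3,0],[0,0,0],0],[[-38,-3,0],[0,0,0],0],[[-42,-3,0],[0,0,0],0],[[-46,-3,0],[0,0,0],0],[[-50,-3,0],[0,0,0],0],[[-54,-3,0],[0,0,0],0]]}}

```text
clock: 2.6
tcp_pos: [0.4938, -0.0727, 0.1364]
orientation: [-0.0, -0.0, 1.0, 0.0]
wrist_force: [-1.8, 0.6, 1.4]
finger_gap: -0.0002
grip_force: 1.1
```

Emit:
{"name": "step_arm", "arguments": {"moves": [[[-4,0,0],[0,0,0],0],[[-8,0,0],[0,0,0],0],[[-12,0,0],[0,0,0],0],[[-16,0,0],[0,0,0],0],[[-20,0,0],[0,0,0],0],[[-24,0,0],[0,0,0],0],[[-28,0,0],[0,0,0],0],[[-32,0,0],[0,0,0],0]]}}

```text
clock: 3.27
tcp_pos: [0.5265, -0.0728, 0.1363]
orientation: [0.0, -0.0, 1.0, 0.0]
wrist_force: [-0.3, -0.7, 0.0]
finger_gap: -0.0001
grip_force: 0.3
```

Emit:
{"name": "step_arm", "arguments": {"moves": [[[-4,0,0],[0,0,0],0],[[-8,0,0],[0,0,0],0],[[-12,0,0],[0,0,0],0],[[-16,0,0],[0,0,0],0],[[-20,0,0],[0,0,0],0],[[-24,0,0],[0,0,0],0],[[-28,0,0],[0,0,0],0],[[-32,0,0],[0,0,0],0]]}}

```text
clock: 3.93
tcp_pos: [0.5583, -0.0728, 0.1363]
orientation: [-0.0, -0.0, 1.0, 0.0]
wrist_force: [-0.3, -0.2, -0.0]
finger_gap: -0.0
grip_force: 0.1
```

```bash
python3 - <<'E'
from workcell import imaging
import cv2,numpy as np
a=imaging.read_camera("side")[150:280,220:400,::-1]
b=imaging.read_camera("top")[140:225,270:410,::-1]
a=cv2.resize(a,(792,572),interpolation=2)
cv2.imwrite("pics/s1.png",a);cv2.imwrite("pics/t1.png",cv2.resize(b,None,fx=5.6,fy=5.6,interpolation=2))
E
```

```text
(no output)
```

View pics/s1.png

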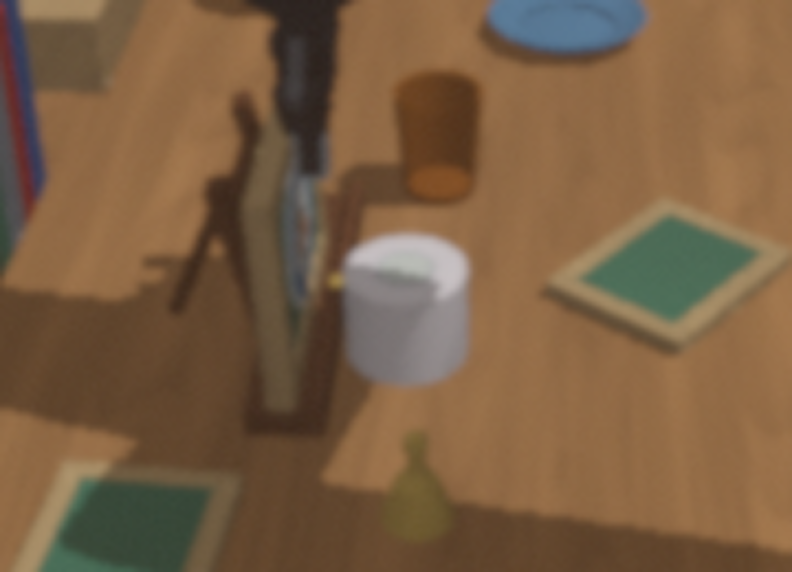

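The picture now stands at or just past upright: its near side edge runs from (262,200) to (280,410) in the crop, with the fingers on its face. The block has not moved. I keep pushing.

Emit:
{"name": "step_arm", "arguments": {"moves": [[[-4,0,0],[0,0,0],0],[[-8,0,0],[0,0,0],0],[[-12,0,0],[0,0,0],0],[[-15,0,0],[0,0,0],0],[[-18,0,0],[0,0,0],0],[[-20,0,0],[0,0,0],0],[[-20,0,0],[0,0,0],0],[[-20,0,0],[0,0,0],0]]}}

```text
clock: 4.7
tcp_pos: [0.5779, -0.0728, 0.1362]
orientation: [-0.0, -0.0, 1.0, 0.0]
wrist_force: [-0.7, -0.1, 0.3]
finger_gap: 0.0004
grip_force: 0.0
```

Back off and look.

Emit:
{"name": "step_arm", "arguments": {"moves": [[[-3,0,0],[0,0,0],0],[[-5,0,0],[0,0,0],0],[[-5,0,0],[0,0,0],0],[[20,0,0],[0,0,0],0],[[50,0,0],[0,0,0],0],[[90,0,-40],[0,0,0],0],[[110,0,-70],[0,0,0],0],[[110,0,-80],[0,0,0],0]]}}

```text
clock: 5.37
tcp_pos: [0.4648, -0.0724, 0.219]
orientation: [-0.0, 0.0, 1.0, -0.0]
wrist_force: [0.2, -0.5, 0.9]
finger_gap: -0.0002
grip_force: 0.0
```

Emit:
{"name": "step_arm", "arguments": {"moves": [[[0,40,0],[0,0,0],0],[[0,80,0],[0,0,0],0],[[0,120,0],[0,0,0],0],[[0,150,0],[0,0,0],0],[[0,150,0],[0,0,0],0],[[0,150,0],[0,0,0],0]]}}

```text
clock: 5.87
tcp_pos: [0.4677, 0.0787, 0.2165]
orientation: [0.0, -0.002, 1.0, -0.0]
wrist_force: [-0.1, -0.5, 0.3]
finger_gap: -0.0002
grip_force: 0.0
```

```bash
python3 - <<'E'
from workcell import imaging
import cv2,numpy as np
a=imaging.read_camera("side")[150:280,220:400,::-1]
b=imaging.read_camera("top")[140:225,270:410,::-1]
a=cv2.resize(a,(396,286),interpolation=2)
b=cv2.resize(b,(784,476),interpolation=2)
cv2.imwrite("pics/s2.png",a);cv2.imwrite("pics/t2.png",b)
cv2.imwrite("pics/c2.png",np.vstack([np.hstack([a[:120*2,:],np.zeros((240,388,3),np.uint8)])[:120*1,:], b]))
E
```

```text
(no output)
```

View pics/c2.png

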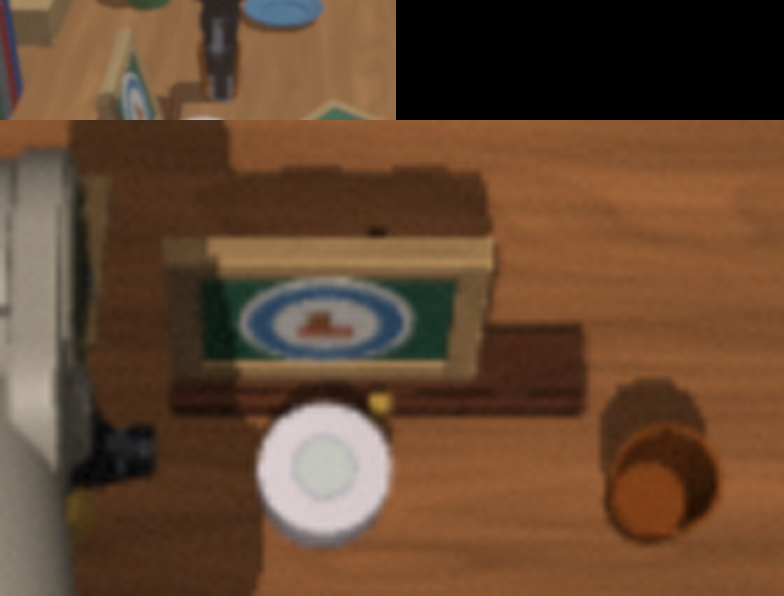

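The picture now leans back on the posts, its top back edge running from (165,237) to (494,237) in the view. Its foot is still left of the brass mark at (380,403), and the block is unmoved. I measure the offset next.

```bash
python3 - <<'E'
from h import *
def t(u,v,z,l): print(l,np.round(ray("top",(270+u/5.6-.41,140+(v-120)/5.6-.41),z),4))
t(165,237,.165,"topback L");t(495,237,.165,"topback R");t(168,262,.169,"topfront L");t(490,264,.169,"topfront R")
t(173,380,.025,"foot L");t(476,380,.025,"foot R");t(380,395,.03,"mark");t(172,414,.03,"lip L");t(584,414,.03,"lip R")
E
```

```text
topback L [0.6171 0.0208 0.165 ]
topback R [ 0.6179 -0.169   0.165 ]
topfront L [0.6012 0.0187 0.169 ]
topfront R [ 0.6008 -0.1656  0.169 ]
foot L [0.5636 0.0209 0.025 ]
foot R [ 0.5644 -0.1685  0.025 ]
mark [ 0.5535 -0.1082  0.03  ]
lip L [0.5409 0.0211 0.03  ]
lip R [ 0.5419 -0.2351  0.03  ]
```

The middle sits at y -0.074 and needs to go to -0.108, a 34 mm slide toward -y. I tilt the tool by 0.6 rad about x so that the fingertip leads. The contact will then be low, at about z 0.065, with the gripper body clear.

Emit:
{"name": "step_arm", "arguments": {"moves": [[[-20,0,0],[0.12,0,0],0],[[-40,0,0],[0.24,0,0],0],[[-60,0,0],[0.36,0,0],0],[[-80,0,0],[0.48,0,0],0],[[-100,0,0],[0.6,0,0],0],[[-112,0,0],[0.6,0,0],0],[[-112,0,0],[0.6,0,0],0],[[-112,0,0],[0.6,0,0],0]]}}

```text
clock: 6.63
tcp_pos: [0.5801, 0.0761, 0.2153]
orientation: [-0.001, 0.001, 0.955, -0.296]
wrist_force: [-0.6, -0.9, -0.3]
finger_gap: -0.0
grip_force: 0.0
```

Emit:
{"name": "step_arm", "arguments": {"moves": [[[-2,20,29],[0,0,0],0],[[-2,40,58],[0,0,0],0],[[-2,60,87],[0,0,0],0],[[-2,76,111],[0,0,0],0],[[-2,85,124],[0,0,0],0],[[-2,85,124],[0,0,0],0],[[-2,85,124],[0,0,0],0]]}}

```text
clock: 7.22
tcp_pos: [0.5811, 0.0759, 0.0668]
orientation: [-0.001, 0.001, 0.955, -0.296]
wrist_force: [0.4, 0.4, 0.6]
finger_gap: 0.0
grip_force: 0.0
```

Emit:
{"name": "step_arm", "arguments": {"moves": [[[0,-16.5,11.3],[0,0,0],0],[[0,-26.4,18.1],[0,0,0],0],[[0,-29.7,20.3],[0,0,0],0],[[0,-32.2,22],[0,0,0],0],[[0,-34.7,23.7],[0,0,0],0],[[0,-37.1,25.4],[0,0,0],0],[[0,-39.6,27.1],[0,0,0],0],[[0,-42.1,28.8],[0,0,0],0]]}}

```text
clock: 7.88
tcp_pos: [0.582, 0.0264, 0.0659]
orientation: [0.0, -0.0, 0.955, -0.295]
wrist_force: [-0.3, -0.9, -0.6]
finger_gap: -0.0004
grip_force: 0.0
```

Emit:
{"name": "step_arm", "arguments": {"moves": [[[0,-2.5,1.7],[0,0,0],0],[[0,-5,3.4],[0,0,0],0],[[0,-7.4,5.1],[0,0,0],0],[[0,-9.9,6.8],[0,0,0],0]]}}

```text
clock: 8.22
tcp_pos: [0.582, 0.0146, 0.0659]
orientation: [0.0, -0.0, 0.955, -0.295]
wrist_force: [0.3, 4.0, 1.5]
finger_gap: 0.0
grip_force: 1.6
```

```bash
cat > m.py <<'E'
from h import *
import sys
n=sys.argv[1]
b=imaging.read_camera("top")[140:225,270:410,::-1]
a=imaging.read_camera("side")[150:280,220:400,::-1]
cv2.imwrite(f"pics/t{n}.png",cv2.resize(b,(784,476),interpolation=2))
cv2.imwrite(f"pics/s{n}.png",cv2.resize(a,(792,572),interpolation=2))
E
python3 m.py 3
```

```text
(no output)
```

View pics/t3.png

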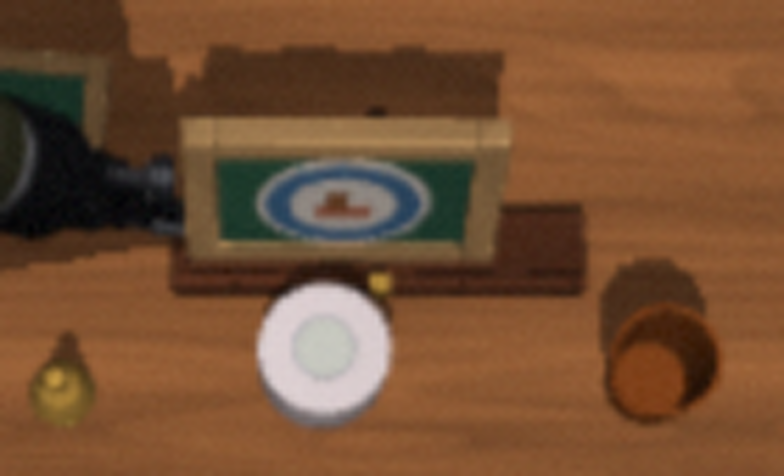

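The picture has slid about 10 mm without turning: its top edge now runs 182–512 px, where it was 165–495. The force is 4 N and everything else is untouched. About 24 mm remain.

Emit:
{"name": "step_arm", "arguments": {"moves": [[[0,-2.5,1.7],[0,0,0],0],[[0,-5,3.4],[0,0,0],0],[[0,-7.4,5.1],[0,0,0],0],[[0,-9.9,6.8],[0,0,0],0],[[0,-12.4,8.5],[0,0,0],0],[[0,-14.9,10.2],[0,0,0],0],[[0,-17.3,11.9],[0,0,0],0],[[0,-19.8,13.6],[0,0,0],0]]}}

```text
clock: 8.98
tcp_pos: [0.5818, -0.01, 0.0659]
orientation: [-0.0, -0.0, 0.955, -0.295]
wrist_force: [-0.4, 3.8, 1.4]
finger_gap: -0.0001
grip_force: 1.6
```

Emit:
{"name": "step_arm", "arguments": {"moves": [[[0,0,0],[0,0,0],0],[[0,8,-5.7],[0,0,0],0],[[0,33,-22.6],[0,0,0],0],[[0,58,-39],[0,0,0],0],[[0,75,-60],[0,0,0],0],[[0,75,-85],[0,0,0],0],[[0,75,-85],[0,0,0],0]]}}

```text
clock: 9.57
tcp_pos: [0.5836, 0.1039, 0.0965]
orientation: [0.003, -0.001, 0.955, -0.295]
wrist_force: [0.3, -0.1, -0.2]
finger_gap: -0.0002
grip_force: 0.0
```

```bash
python3 m.py 4
```

```text
(no output)
```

View pics/t4.png

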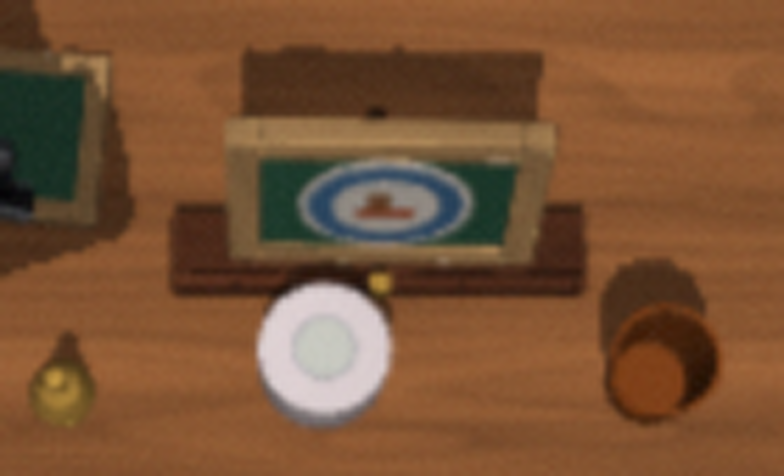

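View pics/s4.png

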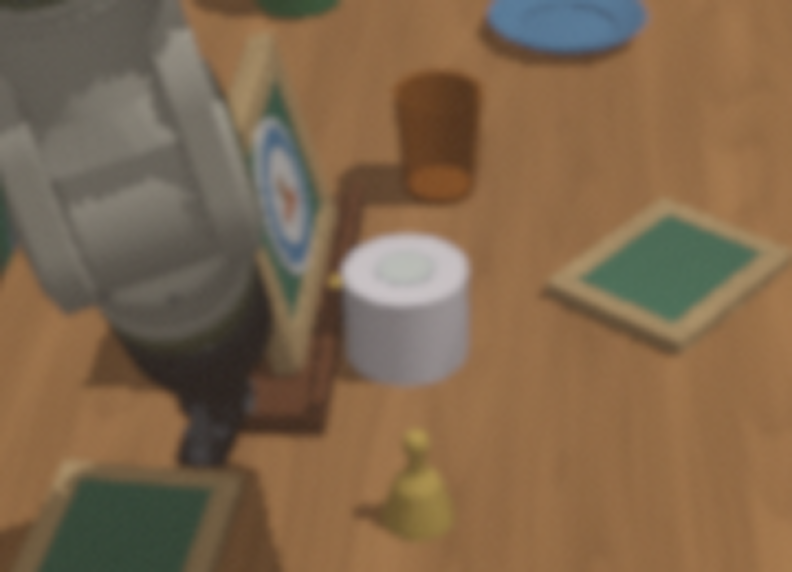

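The picture leans back on the posts. Its foot spans 229–534 px (middle 381) against the mark at 380, and the top middle works out to y about -0.109 against the easel's -0.108. The bell, block and glass are unmoved, and the gripper is clear, so I hand in.

```bash
python3 -c "
from workcell import env;print(env.hand_in())"
```

```text
the job is handed in; nothing more can be done
None
```

The picture leans back against the easel's posts, centred on the brass mark to within about 2 mm by camera measurement, and the job is handed in; the tealight block, glass and bell look unmoved in the last images, the arm stayed away from the dish and plate, and the hand-in returned no verdict.

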